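# Park the captive screw and open the photometer shield

### The arm

A 6-joint arm with a two-finger parallel gripper is mounted at the origin on the work surface. World frame = base frame: x ahead of the robot, y to its left, z up, the work surface at z = 0. Lengths are in mm, angles in rad, forces in N, time in s.
With the tool pointing down it reaches from about 275 to 750 mm from the base axis. Payload 10.2 kg.
Tool frame: the origin (TCP) lies midway between the tips of the shut fingers; the grasp point (between the pads) lies 19 mm behind it; x points along the fingers, y is the direction in which the jaws open and shut, and the axes are right-handed (so a half turn about x gives the same grasp; the last joint's range is limited). The gripper opens to 85 mm and grips with 20 to 120 N. Pads are 22 mm wide; open, the fingers measure 114 mm over their backs; the gripper's body (76 mm by 85 mm) begins 54 mm behind the grasp point. The pads swing forward as they close: fully open they stand 13 mm farther back than shut.
Start: joints at [-1.387, 0.313, 1.498, -0, 1.331, -0.223], TCP at [207.716, -482.167, 231.294] pointing down, gripper open.
Joint ranges: [-2.94, 2.94], [-0.97, 2.17], [0.19, 2.56], [-1.23, 4.37], [0.02, 3.11], [-2.88, 2.88]. Speed limits (rad/s): [2.39, 2.39, 3.01, 3.14, 3.14, 3.14].

### API

Orientations are given as a unit quaternion [w, x, y, z].
In Python, from rig import ctrl gives the robot as it stands.
- The arm moves only by the tool arm_command, never from a script. Its argument "plan" is a list of rows, each a list of 5 numbers: the shift along the tool's x, y, z in m, then the turn about the tool's x in rad, then the opening, from 0 (shut) to 1 (fully open). A call has 1 to 12 rows; each row shifts and turns the commanded pose from where the row before left it, along the tool's axes as they then stand; what a row does not reach is not made up. A row lasts 1/8 s, in which the tool goes at most 62.5 mm and 10.7 degrees, less where a joint would pass 70% of its speed; a pose out of reach is approached as far as the arm can. A call with a gripper value outside its range is refused whole. The fingers move at their own pace and stop on an object; "squeeze" is the grip in N (left out, the last holds). Time passes only in rows, so rows that do not move let the fingers close. It gives the time, the measured TCP pose, the force and the opening at its end, in the units of the state.
- ctrl.sense(): the state, without advancing time (a new reading comes with each control period).
- ctrl.capture(name): name is "scene" or "top" or "wrist"; returns a dict with "color" (480x640x3 uint8, red, green, blue), "fx", "fy", "cx", "cy" (pixels), "xyz" and "orientation" of the camera in the world; the wrist camera has in their place "hand_eye" (4x4, takes a point from camera to tool coordinates, whose origin is the TCP and whose axes are the tool frame's). Camera axes: x right, y up, looking along -z (the intrinsics and any distortion apply to the point x, -y, -z); pixel columns grow to the right and rows downward; lengths in mm; the calibration is good to about 2 mm. A picture is of the moment at which its call begins: read the wrist's pose just before it. There is no depth.
- ctrl.finish_job(): hands the job in, once; it reports no verdict.
Trained networks look in the newest picture that a camera, given by its name, has taken for a name from the list of things; names that differ only in an ending like _2 or _b are one class to them, and where a whole thing is asked for, a point or a joint stands for the part that bears it (a point fixed in the world has none). Each returns a list of dicts, best first, with "score" (0 to 1); they miss things now and then, are a little off and sometimes report something else, mostly with a low value. They report only what shows in the picture. A call takes as long as a camera call.
- ctrl.spot_in(camera, query): "uv" ([column, row] in pixels, amid what is visible of it).
- ctrl.regions_of(camera, query): "mask" (480x640 bool, what is visible of it) and "uv" ([column, row] in pixels, amid what is visible of it).
- ctrl.place_of(camera, query): "uv" ([column, row] in pixels: a listed point, or the origin of a listed thing).
The state is a dict: "time_s": time; "joints": joint angles; "dq": joint speeds; "tau": joint torques, N m; "eef_pos": TCP position; "ee_rot": TCP orientation; "force": force on the tool from outside, world axes, zero at the start; "wrist_torque": the same for the moment, N m; "grip_width": opening from 0.0 (shut) to 1.0 (fully open).
Only numpy, scipy, OpenCV 4.12 (cv2) and the standard library are available. Lean on these libraries where they do the work, as an engineer would, in place of code of your own. Each camera call takes 0.05 s, during which the arm holds its last target.

### The job

Open the sample bay of the photometer: gently pull the knurled captive thumbscrew on its sliding shield up against its spring until you feel it come up against its thread, wind it counter-clockwise (seen from above) to the end of the thread, let go of it so that it stays up by itself, and then slide the shield fully open to its stop. Do not yank on the thread, and leave the glass beaker, the pink mould and the dropper bottle where they stand.

Things in the scene. Friction and masses are not known exactly. Their poses are not given: they have to be found in the camera images.
- photometer: White bench photometer, blue band round its foot, fixed to the bench: 220 (x) by 340 (y) by 110 mm high. Origin on the bench; housing from y = -150 to +190 mm in its frame; z up; the front with the green display faces its -x. The deck on top is 110 mm above the bench.
- shield_rib (a point): On the blue upright rib of the sliding shield, 7 mm below the rib's top edge, 22.5 mm above the plate. Rib: 60 mm along the photometer's x, 10 mm along its y, 30 mm tall. The shield is an aluminium plate, 130 by 130 mm, upper face 7.5 mm above the deck; the rib stands 50 mm to the -y side of the plate's middle and 85 mm to the -y side of the screw.
- shield (a joint): How far the shield has slid along the photometer's +y, m: 0 closed, 0.070 fully open at the rubber stop. It stays where it is left and takes about 3 N to move. While the screw is down its shank sits in the housing and locks the shield.
- screw_head (a point): Centre of the knurled steel screw head: cylinder 28 mm in diameter, 24 mm tall, vertical axis (top 12 mm above this point). With the screw down its underside is 3 mm above the plate. A red line on top shows its turn. The point moves with screw and shield. The thread strips if loaded with more than 30 N, up or down (besides the spring).
- screw_lift (a joint): How far the screw is pulled up, m; 0 down. The spring pulls it down with 4 N, plus 0.3 N per mm. Somewhere 12 to 24 mm up (hidden, different each time) it meets the thread: a firm stop (10 to 20 N per mm) on top of the spring. The thread catches if turned while within 1.5 mm below that stop; turned lower it jams on the thread's end or spins idly and springs back.
- screw_turn (a joint): Turn of the screw, rad, counter-clockwise from above positive; starts within 0.15 of 0, ends at a stop at 2.3. The thread catches at about 0.4; from 0.5 to 1.7 it climbs 2 mm per rad and the hand must rise with it. Once caught it locks itself: it may be let go for a new grip. If it did not catch, turn it back to 0 and pull again.
- beaker: Loose glass beaker, 68 mm in diameter, 85 mm tall, on the bench to the -y side of the photometer. Origin at the centre of its underside.
- mould: Loose pink rectangular mould, 75 by 55 by 25 mm, on the bench to the +y side of the photometer. Origin at the centre of its underside.
- dropper: Loose small white dropper bottle with a pink cap, 26 mm in diameter, 55 mm tall, standing on the photometer's deck at its +y end. Origin at the centre of its underside.

How it is judged:
By the outcome, as a careful person would: the job done as asked, in the order asked, and still so for the second after the job is handed in, with the robot touching nothing.
It also fails if it takes over 72 s, if anything falls off the work surface, if the arm or the gripper's body presses on something with over 40 N, if the wrist force passes 120 N, or if a joint passes its speed limit or range.

## Working session

There is one attempt and no reset: what is moved stays moved. The work goes in short steps, Python scripts to look and compute and a tool call to move; the robot and the scene stay as the last step left them, time stands still between calls to the robot, and variables do not carry over. Pictures are saved under pics/ and viewed, and the job is handed in when it is done.

Besides the shell and the picture viewer there is one more tool, called after "Call:" as name(argument=value, ...) on one line, values as JSON. arm_command: Moves the arm, as the interface text tells. Its arguments: {"type":"object","properties":{"plan":{"type":"array"},"squeeze":{"type":"number"}},"required":["plan"]}

```bash
ls; mkdir -p pics; cat > h.py <<'E'
import numpy as np, cv2
from scipy.spatial.transform import Rotation as R
from rig import ctrl
def Rq(q): return R.from_quat([q[1],q[2],q[3],q[0]]).as_matrix()
def cap(n,fn=None):
    s=ctrl.sense(); c=ctrl.capture(n)
    if n=='wrist':
        T=np.eye(4);T[:3,:3]=Rq(s['ee_rot']);T[:3,3]=s['eef_pos']
        H=np.array(c['hand_eye'],float); c['T']=T@H
    else:
        T=np.eye(4);T[:3,:3]=Rq(c['orientation']);T[:3,3]=c['xyz'];c['T']=T
    if fn: cv2.imwrite('pics/'+fn,c['color'][...,::-1])
    return c
def ray(c,uv):
    d=np.array([(uv[0]-c['cx'])/c['fx'],-(uv[1]-c['cy'])/c['fy'],-1.0])
    return c['T'][:3,3],c['T'][:3,:3]@d
def atz(c,uv,z):
    o,d=ray(c,uv); return o+d*(z-o[2])/d[2]
def proj(c,p):
    q=np.linalg.inv(c['T'])@np.r_[p,1]
    return np.array([c['cx']+c['fx']*q[0]/-q[2],c['cy']+c['fy']*q[1]/q[2]])
E
python3 - <<'E'
from h import *
s=ctrl.sense();print(s)
for n in ['scene','top','wrist']:
    c=cap(n,n+'0.png'); print(n,{k:v for k,v in c.items() if k not in('color','T')}, c['T'].round(2).tolist())
    for q in ['photometer','shield_rib','screw_head','beaker','mould','dropper']:
        r=ctrl.place_of(n,q)[:2]; print(q,[(np.round(a['uv'],1).tolist(),round(a['score'],2)) for a in r])
E
```

```text
pics
{'time_s': 0.0, 'joints': array([-1.38739806e+00,  3.13448690e-01,  1.49848760e+00,  1.34916707e-05,
        1.33099608e+00, -2.23419264e-01]), 'dq': array([-0.00107061, -0.00123599,  0.00037676,  0.00122068,  0.00137033,
        0.00013681]), 'tau': array([ 1.04930044e-03, -4.12264717e+01, -2.59744245e+01, -1.05793977e-04,
        4.10244218e-03,  2.85900668e-06]), 'eef_pos': array([ 207.66788627, -481.88276012,  230.71673463]), 'ee_rot': array([ 0.14236731,  0.69254302,  0.14331425, -0.6925148 ]), 'force': array([0.42893241, 0.00385256, 1.05244037]), 'wrist_torque': array([ 0.00846546, -0.02785292,  0.01250738]), 'grip_width': 0.9927935433714978}
scene {'fx': 475.10102068873925, 'fy': 475.10102068873925, 'cx': 322.29675775163065, 'cy': 242.09931768174957, 'xyz': array([1225.73434331,  197.41636881,  658.77164082]), 'orientation': array([0.58025065, 0.28232291, 0.33584607, 0.68615623])} [[-0.17, -0.61, 0.78, 1225.73], [0.99, -0.1, 0.13, 197.42], [-0.0, 0.79, 0.62, 658.77], [0.0, 0.0, 0.0, 1.0]]
photometer [([316.6, 286.9], 0.67), ([263.1, 229.0], 0.56)]
shield_rib [([260.8, 232
[... 644 characters left out ...]
[([331.5, 245.7], 0.35)]
dropper [([239.6, 233.8], 0.58)]
wrist {'fx': 390.33823067502755, 'fy': 390.33823067502755, 'cx': 318.5389225224525, 'cy': 246.5438609081321, 'hand_eye': array([[ 1.27704037e-03,  3.03842012e-01, -9.52721576e-01,
        -1.41972379e+02],
       [ 9.99999176e-01, -5.13169085e-04,  1.17675197e-03,
        -1.10092853e-01],
       [-1.31360573e-04, -9.52722293e-01, -3.03842417e-01,
        -7.70491017e+01],
       [ 0.00000000e+00,  0.00000000e+00,  0.00000000e+00,
         1.00000000e+00]])} [[0.4, 0.87, 0.28, 278.44], [-0.92, 0.38, 0.12, -451.58], [-0.0, -0.3, 0.95, 373.28], [0.0, 0.0, 0.0, 1.0]]
photometer []
shield_rib []
screw_head []
beaker []
mould []
dropper []
```

View pics/scene0.png

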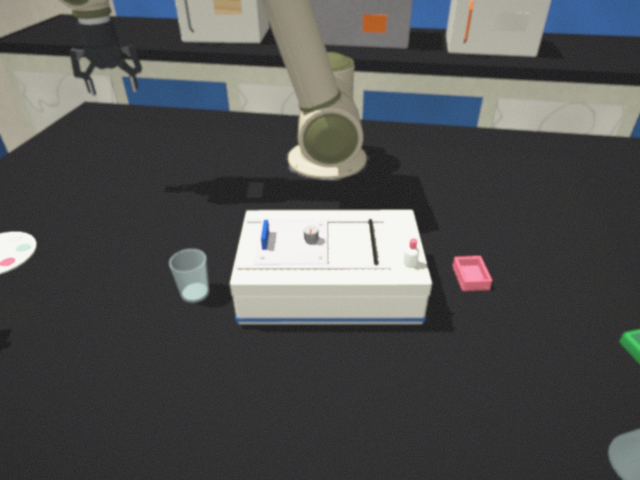

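View pics/top0.png

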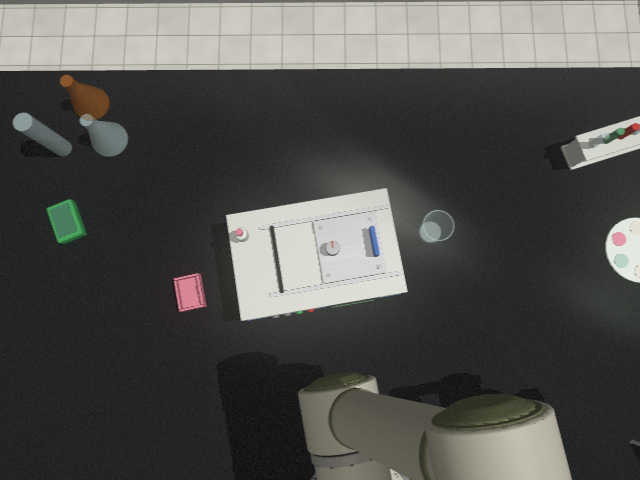

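```bash
python3 - <<'E'
from h import *
def tri(a,ua,b,ub):
    o1,d1=ray(a,ua);o2,d2=ray(b,ub)
    t=np.linalg.lstsq(np.c_[d1,-d2],o2-o1,rcond=None)[0]
    p,q=o1+t[0]*d1,o2+t[1]*d2
    return ((p+q)/2).round(1),np.linalg.norm(p-q).round(1)
s=cap('scene');t=cap('top')
print('rib',tri(s,[260.8,232.2],t,[374.7,239.3]))
print('screw',tri(s,[310.7,232.1],t,[334.6,248.1]))
print('drop',tri(s,[407.7,264.4],t,[239.6,233.8]))
print('photo',tri(s,[316.6,286.9],t,[319.7,259.6]),atz(t,[319.7,259.6],0),atz(s,[316.6,286.9],0))
print('screw z',atz(t,[334.6,248.1],132.5),atz(s,[310.7,232.1],132.5))
print('rib z',atz(t,[374.7,239.3],140),atz(s,[260.8,232.2],140))
print('beaker',atz(t,[430.2,234.1],0),'drop',atz(t,[239.6,233.8],110))
for n in('scene','top'):
  for q in('screw_head','shield_rib','shield','beaker'):
    for r in ctrl.regions_of(n,q)[:2]:
        ys,xs=np.nonzero(r['mask']);print(n,q,round(r['score'],2),r['uv'],xs.min(),xs.max(),ys.min(),ys.max(),len(xs))
E
python3 - <<'E'
import cv2
a=cv2.imread('pics/top0.png')[170:330,200:480];cv2.imwrite('pics/topz.png',cv2.resize(a,None,fx=2.8,fy=2.8,interpolation=cv2.INTER_CUBIC))
E
```

```text
rib (array([554.9, -30.6, 136.4]), np.float64(3.1))
screw (array([536.8,  54.6, 134. ]), np.float64(6.0))
drop (array([571.3, 242.7, 111.5]), np.float64(8.8))
photo (array([531.9,  74.7,  -6.1]), np.float64(16.2)) [529.77149294  82.58818408   0.        ] [539.58788178  67.88083933   0.        ]
screw z [537.57288783  51.55256592 132.5       ] [534.5302913   57.18160472 132.5       ]
rib z [553.97011249 -28.68325852 140.        ] [559.63166284 -30.61026099 140.        ]
beaker [ 587.50544    -170.96869423    0.        ] drop [571.38765092 247.3557451  110.        ]
scene screw_head 0.48 [312.6, 233.5] 304 318 225 243 250
scene screw_head 0.23 [290.8, 242.3] 254 327 219 265 3097
scene shield_rib 0.57 [290.1, 245.3] 254 328 219 266 3149
scene shield 0.76 [289.8, 243.7] 254 327 219 264 3095
scene beaker 0.76 [192.3, 272.3] 170 208 250 302 1648
top screw_head 0.66 [333.7, 246.1] 326 340 241 255 184
top shield_rib 0.85 [350.8, 248.6] 314 386 211 282 4069
top shield_rib 0.47 [189.5, 295.2] 175 206 273 311 978
top shield 0.59 [348.1, 248.0] 313 386 211 282 4076
top shield 0.57 [330.3, 248.9] 326 339 241 255 173
top beaker 0.65 [436.1, 228.4] 419 453 210 243 866
```

View pics/topz.png

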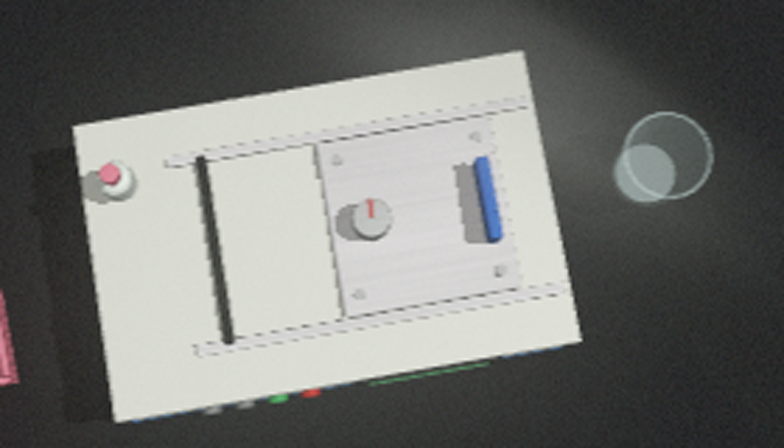

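The scene view shows the screw near (311,232) and the blue rib near (261,232). The top view shows the screw at (333,247) and the rib at (375,240), and the photometer is yawed about 0.15–0.2 rad. I'll refine the pose next.

```bash
python3 - <<'E'
from h import *
t=cap('top'); s=ctrl.sense()
cs=[(226.4,215),(387.1,188.6),(407.5,291.8),(241.8,320.4)]
P=np.array([atz(t,u,110) for u in cs]);print(P.round(1))
for i in range(4):print(np.linalg.norm(P[i]-P[(i+1)%4]).round(1))
# model corners (+x,+y),(+x,-y),(-x,-y),(-x,+y)
M=np.array([[110,190],[110,-150],[-110,-150],[-110,190]],float)
A=P[:,:2]-P[:,:2].mean(0);B=M-M.mean(0)
th=np.arctan2((B[:,0]*A[:,1]-B[:,1]*A[:,0]).sum(),(A*B).sum());c,sn=np.cos(th),np.sin(th)
print('yaw',th,'origin',P[:,:2].mean(0)-np.array([[c,-sn],[sn,c]])@M.mean(0))
print(atz(t,(332.6,248.3),144.5), 'screw top')
Rt=Rq(s['ee_rot']);print(Rt.round(3)); print(np.arctan2(Rt[1,1],Rt[0,1]))
E
```

```text
[[611.2 275.8 110. ]
 [666.4 -60.2 110. ]
 [450.7 -95.9 110. ]
 [394.9 238.6 110. ]]
340.6
218.6
339.1
219.5
yaw 0.16493174291725834 origin [534.1033421   69.83442982]
[535.5173537  55.8066352 144.5      ] screw top
[[-0.     0.396 -0.918]
 [ 0.    -0.918 -0.396]
 [-1.    -0.    -0.   ]]
-1.1640006453727607
```

Call:
arm_command(plan=[[-0.004,-0.011,-0.015,0,1],[-0.004,-0.022,-0.031,0,1],[-0.004,-0.033,-0.046,0,1],[-0.004,-0.033,-0.046,0,1],[-0.004,-0.033,-0.046,0,1],[-0.004,-0.033,-0.046,0,1],[-0.004,-0.033,-0.046,0,1],[-0.004,-0.033,-0.046,0,1],[-0.004,-0.033,-0.046,0,1],[-0.004,-0.033,-0.046,0,1],[0,-0.03,-0.045,0,1],[0,-0.022,-0.03,0,1]])

```text
time_s: 3.1
eef_pos: [518.9, 34.9, 271.6]
ee_rot: [0.143, 0.693, 0.144, -0.692]
force: [-0.5, -0.7, 0.6]
grip_width: 0.993
```

Call:
arm_command(plan=[[0,-0.012,-0.018,0,1],[0,-0.003,-0.006,0,1],[0,0,0,0,1],[0,0,0,0,1]])

```text
time_s: 3.6
eef_pos: [534.4, 54.5, 271.5]
ee_rot: [0.143, 0.693, 0.142, -0.693]
force: [0.1, -0.5, -0.1]
grip_width: 0.997
```

```bash
python3 - <<'E'
from h import *
s=ctrl.sense();print(s['time_s'],s['eef_pos'],s['joints'].round(3),s['force'],s['ee_rot'])
w=cap('wrist','w1.png')
for q in ['shield_rib','screw_head']:
    for a in ctrl.place_of('wrist',q)[:2]: print(q,np.round(a['uv'],1),round(a['score'],2),atz(w,a['uv'],132.5 if q[1]=='c' else 140).round(1))
for r in ctrl.regions_of('wrist','screw_head')[:1]:
    ys,xs=np.nonzero(r['mask']);print(round(r['score'],2),r['uv'],xs.min(),xs.max(),ys.min(),ys.max())
E
```

```text
3.6 [534.44831978  54.53402779 271.49729287] [-0.116  0.314  1.391 -0.     1.436  1.048] [ 0.12066911 -0.4689107  -0.13393662] [ 0.14257534  0.69261406  0.14249592 -0.69256982]
shield_rib [429.6 255.5] 0.63 [551.1 -27.4 140. ]
screw_head [317.4 225.8] 0.68 [537.3  57.1 132.5]
0.73 [318.6, 226.2] 299 337 204 247
```

View pics/w1.png

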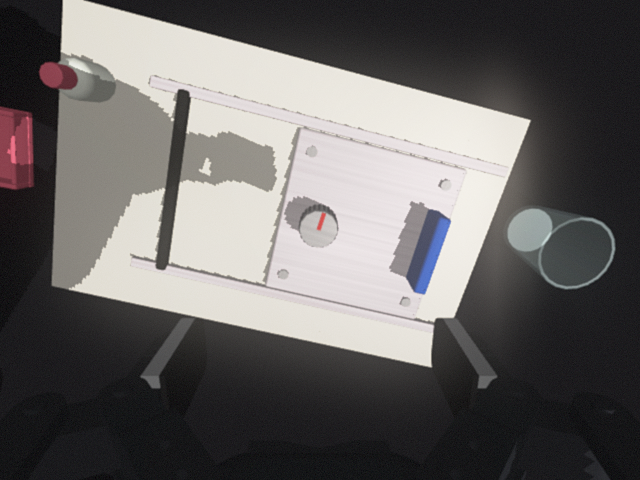

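Call:
arm_command(plan=[[0.01,-0.0008,-0.0025,0,1],[0.02,0,0,0,1],[0.03,0,0,0,1],[0.03,0,0,0,1],[0.015,0,0,0,1],[0.005,0,0,0,0.7],[0,0,0,0,0.7]])

```text
time_s: 4.68
eef_pos: [537.1, 56.8, 161.8]
ee_rot: [0.143, 0.693, 0.143, -0.692]
force: [-0.2, -0.0, -0.1]
grip_width: 0.701
```

```bash
python3 - <<'E'
from h import *
s=ctrl.sense();print(s['time_s'],s['eef_pos'],s['grip_width'],s['force'])
w=cap('wrist','w2.png');Rt=w['T']
for a in ctrl.place_of('wrist','screw_head')[:2]: print(np.round(a['uv'],1),round(a['score'],2),atz(w,a['uv'],132.5).round(1))
for r in ctrl.regions_of('wrist','screw_head')[:1]:
    ys,xs=np.nonzero(r['mask']);print(round(r['score'],2),r['uv'],xs.min(),xs.max(),ys.min(),ys.max())
for p in([536.5,56.2,144.5],): print(proj(w,p))
E
```

```text
4.675 [537.10857067  56.79771669 161.78557664] 0.7012892095901837 [-0.1754192  -0.02093212 -0.06762098]
[320.4 286.6] 0.69 [539.6  57.2 132.5]
0.85 [319.0, 293.7] 289 351 256 326
[319.88324166 303.93428044]
```

View pics/w2.png

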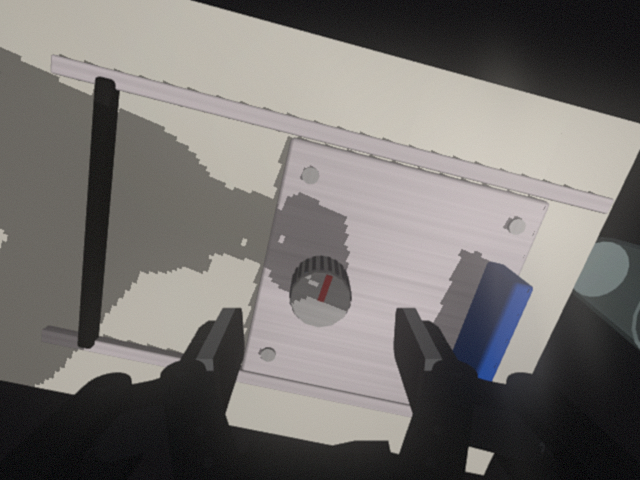

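The wrist view shows the screw centred between the jaws in the column direction, with its top face near (320,297). That is about 2–3 mm further along −tool z than my target. I'll correct partway, lower to grasp height and check against the pads.

Call:
arm_command(plan=[[0.005,0,-0.0015,0,0.7],[0.012,0,0,0,0.6],[0.012,0,0,0,0.6],[0.007,0,0,0,0.5],[0.004,0,0,0,0.5],[0,0,0,0,0.5],[0,0,0,0,0.5]])

```text
time_s: 5.7
eef_pos: [538.4, 57.4, 121.6]
ee_rot: [0.143, 0.693, 0.143, -0.692]
force: [0.1, 0.6, 0.1]
grip_width: 0.501
```

```bash
python3 - <<'E'
from h import *
s=ctrl.sense();print(s['time_s'],s['eef_pos'],s['grip_width'],s['force'])
w=cap('wrist','w3.png');Rt=w['T']
for a in ctrl.place_of('wrist','screw_head')[:2]: print(np.round(a['uv'],1),round(a['score'],2),atz(w,a['uv'],132.5).round(1))
for r in ctrl.regions_of('wrist','screw_head')[:1]:
    ys,xs=np.nonzero(r['mask']);print(round(r['score'],2),r['uv'],xs.min(),xs.max(),ys.min(),ys.max())
E
```

```text
5.7 [538.36985875  57.40254674 121.61113968] 0.5014572046204709 [0.09296968 0.55661372 0.07463829]
[318.8 334.3] 0.83 [538.5  57.7 132.5]
```

View pics/w3.png

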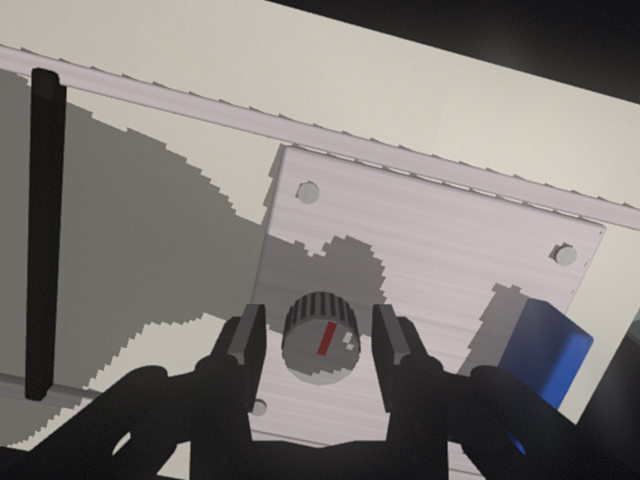

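The screw sits between the pads, and the network's estimate of (538.5, 57.7) matches the TCP. Closing now.

Call:
arm_command(plan=[[0,0,0,0,0.4],[0,0,0,0,0.2],[0,0,0,0,0.2],[0,0,0,0,0.2],[0,0,0,0,0.2]], squeeze=60)

```text
time_s: 6.48
eef_pos: [538.4, 57.4, 121.7]
ee_rot: [0.143, 0.693, 0.143, -0.692]
force: [-0.2, -0.5, 4.8]
grip_width: 0.306
```

```bash
python3 - <<'E'
from h import *
s=ctrl.sense();print(s['time_s'],s['eef_pos'],s['grip_width'],s['force'],s['wrist_torque'])
E
```

```text
6.475 [538.43385883  57.37975712 121.73178177] 0.30628484492965924 [-0.23828403 -0.49040618  4.80303555] [-0.05685454  0.12798969 -0.02921777]
```

Call:
arm_command(plan=[[-0.001,0,0,0,0.2],[-0.002,0,0,0,0.2],[-0.002,0,0,0,0.2],[-0.002,0,0,0,0.2],[-0.001,0,0,0,0.2],[0,0,0,0,0.2]])

```text
time_s: 7.22
eef_pos: [538.3, 57.4, 129.3]
ee_rot: [0.143, 0.693, 0.143, -0.692]
force: [5.5, -0.7, -6.1]
grip_width: 0.303
```

Call:
arm_command(plan=[[-0.001,0,0,0,0.2],[-0.001,0,0,0,0.2],[-0.001,0,0,0,0.2],[0,0,0,0,0.2]])

```text
time_s: 7.72
eef_pos: [538.2, 57.4, 132.1]
ee_rot: [0.143, 0.693, 0.143, -0.693]
force: [5.6, -1.4, -6.8]
grip_width: 0.305
```

Call:
arm_command(plan=[[-0.0007,0,0,0,0.2],[-0.0005,0,0,0,0.2],[0,0,0,0,0.2]])

```text
time_s: 8.1
eef_pos: [538.2, 57.4, 133.3]
ee_rot: [0.143, 0.693, 0.143, -0.693]
force: [6.4, -0.8, -6.9]
grip_width: 0.306
```

Call:
arm_command(plan=[[-0.0005,0,0,0,0.2],[-0.0005,0,0,0,0.2]])

```text
time_s: 8.35
eef_pos: [538.3, 57.4, 134.2]
ee_rot: [0.143, 0.693, 0.143, -0.693]
force: [5.5, -1.4, -7.6]
grip_width: 0.309
```

Call:
arm_command(plan=[[-0.0005,0,0,0,0.2],[-0.0005,0,0,0,0.2]])

```text
time_s: 8.6
eef_pos: [538.2, 57.3, 135.2]
ee_rot: [0.143, 0.693, 0.143, -0.693]
force: [6.9, -1.0, -8.0]
grip_width: 0.308
```

Call:
arm_command(plan=[[-0.0005,0,0,0,0.2],[-0.0005,0,0,0,0.2]])

```text
time_s: 8.85
eef_pos: [538.2, 57.4, 136.2]
ee_rot: [0.143, 0.693, 0.143, -0.693]
force: [6.1, -1.5, -7.7]
grip_width: 0.307
```

Call:
arm_command(plan=[[-0.0005,0,0,0,0.2],[-0.0005,0,0,0,0.2]])

```text
time_s: 9.1
eef_pos: [538.2, 57.4, 137.1]
ee_rot: [-0.143, -0.693, -0.143, 0.693]
force: [6.2, -1.5, -9.2]
grip_width: 0.306
```

Call:
arm_command(plan=[[-0.0005,0,0,0,0.2],[-0.0005,0,0,0,0.2]])

```text
time_s: 9.35
eef_pos: [538.2, 57.4, 138.1]
ee_rot: [-0.143, -0.693, -0.143, 0.693]
force: [6.9, -0.4, -9.2]
grip_width: 0.305
```

Call:
arm_command(plan=[[-0.0005,0,0,0,0.2],[-0.0005,0,0,0,0.2]])

```text
time_s: 9.6
eef_pos: [538.2, 57.4, 139.1]
ee_rot: [-0.143, -0.693, -0.143, 0.693]
force: [7.0, -1.1, -9.1]
grip_width: 0.311
```

Call:
arm_command(plan=[[-0.0005,0,0,0,0.2],[-0.0005,0,0,0,0.2]])

```text
time_s: 9.85
eef_pos: [538.2, 57.4, 139.7]
ee_rot: [-0.143, -0.692, -0.143, 0.693]
force: [8.9, -1.9, -13.7]
grip_width: 0.302
```

Call:
arm_command(plan=[[0,0,0,0,0.2],[0,0,0,0,0.2]])

```text
time_s: 10.1
eef_pos: [538.2, 57.4, 139.7]
ee_rot: [-0.143, -0.692, -0.143, 0.693]
force: [8.3, -1.0, -12.2]
grip_width: 0.303
```

```bash
python3 - <<'E'
from h import *
for i in range(3):
    w=cap('wrist','w4.png'); s=ctrl.sense();print(s['time_s'],s['eef_pos'],s['force'].round(1),s['wrist_torque'].round(2),s['joints'].round(2))
E
```

```text
10.15 [538.17936338  57.35781573 139.6299181 ] [  7.5  -2.  -12. ] [-0.19 -1.35  0.02] [-0.11  0.44  1.57  0.    1.13  1.05]
10.2 [538.19286372  57.37339824 139.65254104] [  6.6  -0.8 -12. ] [-0.23 -1.27  0.07] [-0.11  0.44  1.57  0.    1.13  1.05]
10.25 [538.21175359  57.35223654 139.67087402] [  7.9  -0.8 -12.3] [-0.11 -1.29  0.05] [-0.11  0.44  1.57  0.    1.13  1.05]
```

View pics/w4.png

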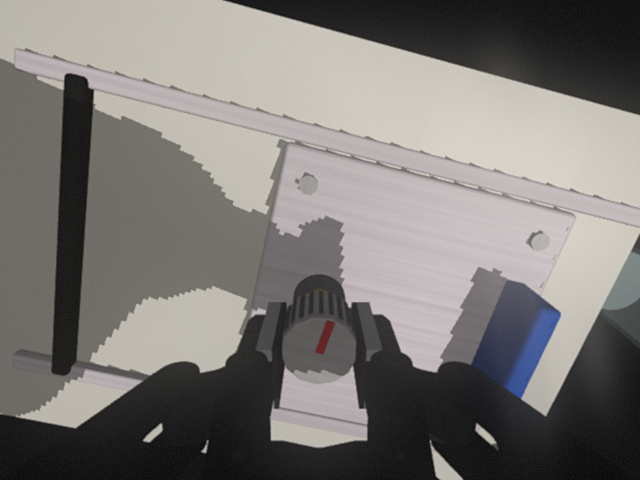

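Call:
arm_command(plan=[[0,0,-0.0003,-0.05,0.2],[0,0,0,-0.1,0.2],[0,0,0,-0.1,0.2],[0,0,0,-0.1,0.2],[0,0,0,0,0.2]])

```text
time_s: 10.88
eef_pos: [538.2, 57.4, 139.6]
ee_rot: [-0.261, -0.657, -0.262, 0.657]
force: [6.3, -2.2, -11.1]
grip_width: 0.303
```

Call:
arm_command(plan=[[0,0,0,-0.1,0.2],[0,0,0,-0.1,0.2],[-0.0002,0,0,-0.1,0.2],[0,0,0,0,0.2]])

```text
time_s: 11.38
eef_pos: [538.3, 57.4, 139.8]
ee_rot: [-0.357, -0.61, -0.357, 0.611]
force: [6.2, -0.6, -12.6]
grip_width: 0.305
```

```bash
python3 - <<'E'
from h import *
s=ctrl.sense();print(s['time_s'],s['eef_pos'],s['force'].round(1),s['wrist_torque'].round(2),s['joints'].round(2))
w=cap('wrist','w5.png')
E
```

```text
11.375 [538.25058133  57.43836972 139.77876388] [  6.2  -0.6 -12.6] [-0.29 -1.16  0.12] [-0.11  0.44  1.57 -0.    1.13  0.4 ]
```

View pics/w5.png

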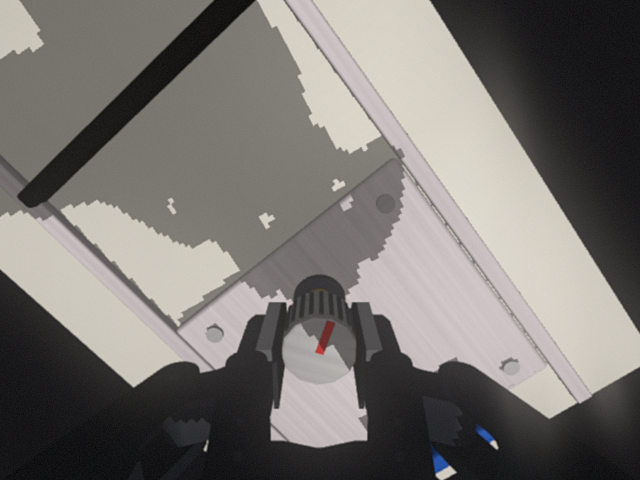

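Call:
arm_command(plan=[[-0.0002,0,0,-0.1,0.2],[-0.0002,0,0,-0.1,0.2],[-0.0002,0,0,-0.1,0.2],[0,0,0,0,0.2]])

```text
time_s: 11.92
eef_pos: [538.3, 57.4, 140.4]
ee_rot: [-0.444, -0.55, -0.444, 0.551]
force: [7.0, -0.8, -12.2]
grip_width: 0.302
```

Call:
arm_command(plan=[[-0.0002,0,0,-0.1,0.2],[-0.0002,0,0,-0.1,0.2],[-0.0002,0,0,-0.1,0.2],[-0.0002,0,0,-0.1,0.2],[0,0,0,0,0.2]])

```text
time_s: 12.55
eef_pos: [538.3, 57.5, 141.2]
ee_rot: [0.544, 0.451, 0.545, -0.451]
force: [6.1, -2.1, -11.7]
grip_width: 0.3
```

Call:
arm_command(plan=[[-0.0002,0,0,-0.1,0.2],[-0.0002,0,0,-0.1,0.2],[-0.0002,0,0,-0.1,0.2],[0,0,0,0,0.2]])

```text
time_s: 13.05
eef_pos: [538.3, 57.5, 141.8]
ee_rot: [0.606, 0.365, 0.606, -0.365]
force: [5.9, -1.7, -12.7]
grip_width: 0.308
```

```bash
python3 - <<'E'
from h import *
s=ctrl.sense();print(s['time_s'],s['eef_pos'],s['force'].round(1),s['wrist_torque'].round(2),s['joints'].round(2))
w=cap('wrist','w6.png')
E
```

```text
13.05 [538.29611912  57.46166526 141.78393463] [  5.9  -1.7 -12.7] [-0.17 -1.23  0.  ] [-0.11  0.43  1.57 -0.    1.14 -0.6 ]
```

View pics/w6.png

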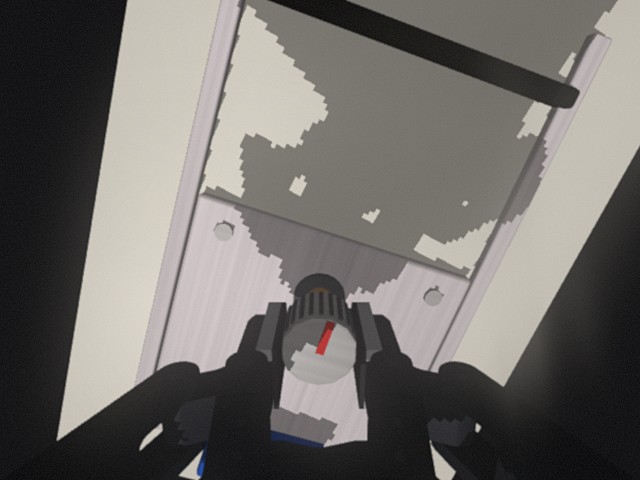

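Call:
arm_command(plan=[[-0.0001,0,0,-0.1,0.2],[0,0,0,-0.1,0.2],[0,0,0,-0.1,0.2],[0,0,0,-0.1,0.2],[0,0,0,0,0.2]])

```text
time_s: 13.72
eef_pos: [538.3, 57.5, 142.0]
ee_rot: [0.666, 0.237, 0.666, -0.237]
force: [7.1, -1.6, -11.0]
grip_width: 0.304
```

```bash
python3 - <<'E'
from h import *
s=ctrl.sense();print(s['time_s'],s['eef_pos'],s['force'].round(1),s['wrist_torque'].round(2),s['joints'].round(2))
E
```

```text
13.725 [538.29210008  57.49584783 141.97148195] [  7.1  -1.6 -11. ] [-0.2  -1.12  0.06] [-0.11  0.43  1.57 -0.    1.14 -1.  ]
```

Call:
arm_command(plan=[[0,0,0,-0.08,0.2],[0,0,0,-0.06,0.2],[0,0,0,0,0.2]])

```text
time_s: 14.1
eef_pos: [538.3, 57.5, 142.0]
ee_rot: [0.681, 0.19, 0.681, -0.19]
force: [6.7, -0.9, -11.7]
grip_width: 0.306
```

```bash
python3 - <<'E'
from h import *
s=ctrl.sense();print(s['time_s'],s['eef_pos'],s['force'].round(1),s['wrist_torque'].round(2),s['joints'].round(2))
E
```

```text
14.1 [538.28740238  57.47345061 141.98275174] [  6.7  -0.9 -11.7] [-0.18 -1.1  -0.  ] [-0.11  0.43  1.57 -0.    1.14 -1.14]
```

Call:
arm_command(plan=[[0,0,0,-0.06,0.2],[0,0,0,-0.04,0.2],[0,0,0,0,0.2]])

```text
time_s: 14.48
eef_pos: [538.3, 57.5, 142.0]
ee_rot: [0.689, 0.156, 0.69, -0.156]
force: [7.2, -0.7, -11.3]
grip_width: 0.307
```

```bash
python3 - <<'E'
from h import *
s=ctrl.sense();print(s['time_s'],s['eef_pos'],s['force'].round(1),s['wrist_torque'].round(2),s['joints'].round(2))
E
```

```text
14.475 [538.28717877  57.4949293  141.97088961] [  7.2  -0.7 -11.3] [-0.19 -1.06  0.05] [-0.11  0.43  1.57 -0.    1.14 -1.24]
```

Call:
arm_command(plan=[[0,0,0,-0.04,0.2],[0,0,0,-0.04,0.2],[0,0,0,0,0.2]])

```text
time_s: 14.85
eef_pos: [538.3, 57.5, 142.0]
ee_rot: [0.695, 0.128, 0.696, -0.128]
force: [6.7, -2.3, -10.9]
grip_width: 0.304
```

```bash
python3 - <<'E'
from h import *
s=ctrl.sense();print(s['time_s'],s['eef_pos'],s['force'].round(1),s['wrist_torque'].round(2),s['joints'].round(2))
w=cap('wrist','w7.png')
E
```

```text
14.85 [538.27495306  57.4925897  141.96993547] [  6.7  -2.3 -10.9] [-0.18 -1.08  0.02] [-0.11  0.43  1.57 -0.    1.14 -1.32]
```

View pics/w7.png

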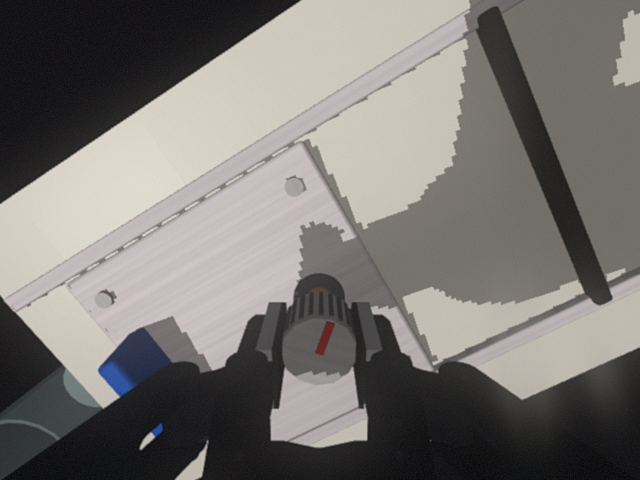

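Call:
arm_command(plan=[[0,0,0,-0.04,0.2],[0,0,0,-0.04,0.2],[0,0,0,0,0.2]])

```text
time_s: 15.28
eef_pos: [537.4, 57.6, 141.8]
ee_rot: [0.699, 0.1, 0.701, -0.101]
force: [1.0, -0.3, -10.6]
grip_width: 0.306
```

```bash
python3 - <<'E'
from h import *
s=ctrl.sense();print(s['time_s'],s['eef_pos'],s['force'].round(1),s['wrist_torque'].round(2),s['joints'].round(3))
w=cap('wrist','w8.png')
E
```

```text
15.275 [537.3902746   57.62158489 141.8128976 ] [  1.   -0.3 -10.6] [ 0.   -0.01  0.03] [-0.11   0.434  1.571 -0.     1.141 -1.396]
```

View pics/w8.png

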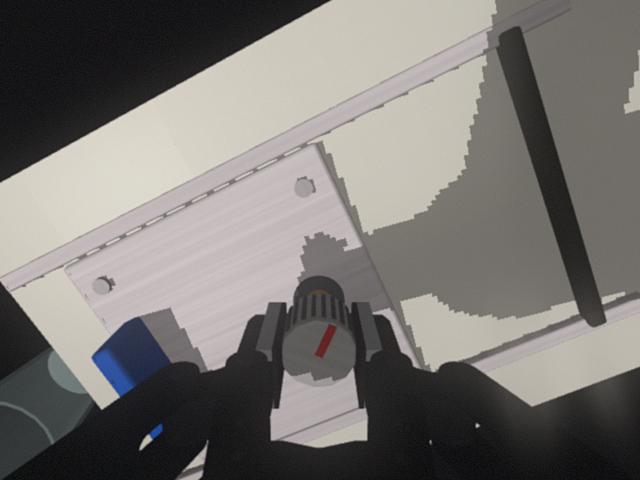

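Call:
arm_command(plan=[[0,0,0,-0.05,0.2],[0,0,0,-0.05,0.2],[0,0,0,0,0.2]])

```text
time_s: 15.7
eef_pos: [536.5, 57.7, 141.7]
ee_rot: [0.702, 0.066, 0.706, -0.066]
force: [-4.7, -1.7, -9.5]
grip_width: 0.304
```

```bash
python3 - <<'E'
from h import *
s=ctrl.sense();print(s['time_s'],s['eef_pos'],s['force'].round(1),s['wrist_torque'].round(2),s['joints'].round(3))
w=cap('wrist','w9.png')
for f in('w6','w7','w8','w9'):
    a=cv2.imread(f'pics/{f}.png').astype(int); m=(a[...,2]>a[...,1]+60); m[:310]=0;m[365:]=0;m[:,:300]=0;m[:,345:]=0
    ys,xs=np.nonzero(m); u=np.linalg.svd(np.c_[xs-xs.mean(),(ys-ys.mean())/0.85],full_matrices=0)[2][0]; print(f,len(xs),np.degrees(np.arctan2(abs(u[1]),-u[0]*np.sign(u[1]))))
E
```

```text
15.7 [536.4992353   57.65047706 141.70335713] [-4.7 -1.7 -9.5] [-0.14  0.98 -0.41] [-0.11   0.433  1.572 -0.     1.142 -1.495]
w6 232 71.49941530024454
w7 194 72.23113747975933
w8 193 67.85387645054246
w9 172 63.05524289159352
```

The line has slipped about 9° against the gripper and the wrist torque has risen, so the screw is at its end stop. Releasing it.

Call:
arm_command(plan=[[0,0,0,0,0.4],[0,0,0,0,0.55],[0,0,0,0,0.6],[0,0,0,0,0.6],[0,0,0,0,0.6]])

```text
time_s: 16.38
eef_pos: [538.5, 57.5, 142.9]
ee_rot: [0.704, 0.065, 0.704, -0.065]
force: [0.0, -0.1, 0.4]
grip_width: 0.602
```

```bash
python3 - <<'E'
from h import *
s=ctrl.sense();print(s['time_s'],s['eef_pos'],s['force'].round(1),s['wrist_torque'].round(2),s['joints'].round(3),s['grip_width'])
w=cap('wrist','w10.png')
E
```

```text
16.375 [538.5325415   57.54546563 142.89620439] [ 0.  -0.1  0.4] [ 0.01 -0.03  0.03] [-0.11   0.433  1.569 -0.     1.139 -1.496] 0.6017250880210666
```

View pics/w10.png

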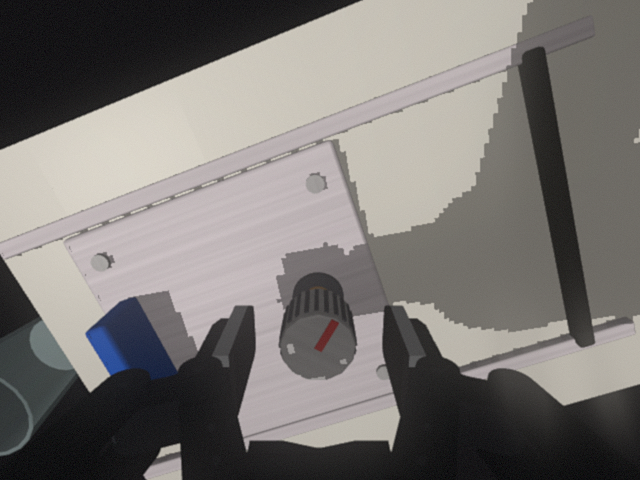

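The screw stays up after release, with its shank visible at about (320,280). Next I'll rise clear, align with the rib and move above it.

Call:
arm_command(plan=[[-0.008,0,0,0,0.6],[-0.016,0,0,0,0.6],[-0.016,0,0,0,0.6],[-0.01,0,0,-0.1,0.6],[-0.003,0,0,-0.13,0.6],[0,0,0,-0.12,0.6],[0,-0.015,0,0,0.5],[0,-0.03,0,0,0.5],[0,-0.025,0,0,0.5],[0,-0.012,0,0,0.5],[0,-0.003,0,0,0.5],[0,0,0,0,0.5]])

```text
time_s: 17.92
eef_pos: [552.4, -26.0, 195.9]
ee_rot: [0.705, -0.058, 0.705, 0.058]
force: [-0.9, -0.4, -0.3]
grip_width: 0.503
```

```bash
python3 - <<'E'
from h import *
s=ctrl.sense();print(s['time_s'],s['eef_pos'],s['force'].round(1),s['joints'].round(3))
Rt=Rq(s['ee_rot']);print('yaw',np.arctan2(Rt[1,1],Rt[0,1]))
w=cap('wrist','w11.png')
for q,z in(('screw_head',153.5),('shield_rib',140)):
  for a in ctrl.place_of('wrist',q)[:1]: p=atz(w,a['uv'],z);print(q,np.round(a['uv'],1),round(a['score'],2),p.round(1),'tool',(Rt.T@(p-s['eef_pos'])).round(1))
c=cap('scene','s11.png')
E
```

```text
17.925 [552.39188774 -25.99458332 195.88279946] [-0.9 -0.4 -0.3] [-0.259  0.403  1.466  0.     1.273 -1.995]
yaw 1.7356243830768725
screw_head [481.9 278.3] 0.63 [536.   55.8 153.5] tool [42.4 83.3 -2.8]
shield_rib [317.3 270. ] 0.61 [550.4 -26.8 140. ] tool [55.9 -0.5 -2.1]
```

View pics/w11.png

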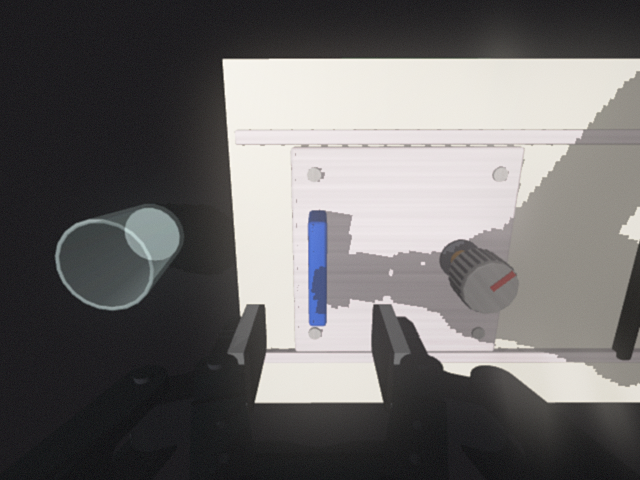

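Rib centred at column 317 and parallel to the pads; the screw is clearly up. Descending onto the rib.

Call:
arm_command(plan=[[0.01,-0.0005,0,0,0.5],[0.02,0,0,0,0.5],[0.02,0,0,0,0.5],[0.013,0,0,0,0.4],[0.006,0,0,0,0.4],[0.002,0,0,0,0.4],[0,0,0,0,0.2],[0,0,0,0,0.05],[0,0,0,0,0.05],[0,0,0,0,0.05],[0,0,0,0,0.05]], squeeze=30)

```text
time_s: 19.5
eef_pos: [552.8, -26.8, 125.4]
ee_rot: [0.705, -0.058, 0.704, 0.058]
force: [-1.9, 0.5, 5.1]
grip_width: 0.106
```

```bash
python3 - <<'E'
from h import *
s=ctrl.sense();print(s['time_s'],s['eef_pos'],s['force'].round(1),s['grip_width'],s['joints'].round(2))
w=cap('wrist','w12.png')
E
```

```text
19.5 [552.76003363 -26.83761562 125.3583401 ] [-1.9  0.5  5.1] 0.10632594342298518 [-0.26  0.48  1.55  0.    1.11 -2.  ]
```

View pics/w12.png

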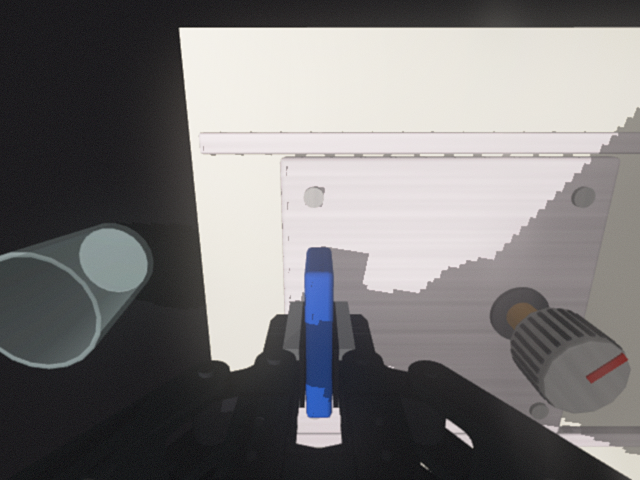

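Call:
arm_command(plan=[[-0.0003,0.002,0,0,0.05],[0,0.004,0,0,0.05],[0,0.006,0,0,0.05],[0,0.008,0,0,0.05],[0,0.008,0,0,0.05],[0,0.008,0,0,0.05],[0,0.008,0,0,0.05],[0,0.008,0,0,0.05],[0,0.006,0,0,0.05],[0,0.004,0,0,0.05],[0,0.002,0,0,0.05],[0,0,0,0,0.05]])

```text
time_s: 21.05
eef_pos: [542.0, 37.1, 125.3]
ee_rot: [0.705, -0.058, 0.704, 0.059]
force: [-0.2, -1.0, 5.8]
grip_width: 0.111
```

Call:
arm_command(plan=[[0,0.001,0,0,0.05],[0,0.001,0,0,0.05],[0,0.001,0,0,0.05],[0,0,0,0,0.05]])

```text
time_s: 21.55
eef_pos: [541.6, 39.9, 125.4]
ee_rot: [0.705, -0.058, 0.704, 0.058]
force: [1.1, -1.2, 4.3]
grip_width: 0.109
```

Call:
arm_command(plan=[[0,0.001,0,0,0.05],[0,0.001,0,0,0.05],[0,0.0005,0,0,0.05]])

```text
time_s: 21.92
eef_pos: [541.2, 42.0, 125.4]
ee_rot: [0.705, -0.059, 0.704, 0.058]
force: [1.7, -5.6, 4.5]
grip_width: 0.109
```

Call:
arm_command(plan=[[0,0.0005,0,0,0.05],[0,0.0005,0,0,0.05]])

```text
time_s: 22.18
eef_pos: [541.2, 42.0, 125.4]
ee_rot: [0.705, -0.059, 0.704, 0.058]
force: [1.6, -10.7, 5.3]
grip_width: 0.109
```

At the stop: 69.8 mm travelled and the force rose to about 11 N with no further motion. Releasing and backing off upwards.

Call:
arm_command(plan=[[0,0,0,0,0.2],[0,0,0,0,0.35],[0,0,0,0,0.4],[0,0,0,0,0.4],[-0.005,0,0,0,0.4],[-0.015,0,0,0,0.4],[-0.03,0,0,0,0.4],[-0.03,0,0,0,0.4],[-0.02,0,0,0,0.4],[-0.01,0,0,0,0.4],[0,0,0,0,0.4],[0,0,0,0,0.4]])

```text
time_s: 23.68
eef_pos: [540.6, 42.8, 234.3]
ee_rot: [0.704, -0.058, 0.705, 0.058]
force: [0.1, 0.7, -1.2]
grip_width: 0.401
```

```bash
python3 - <<'E'
from h import *
s=ctrl.sense();print(s['time_s'],s['eef_pos'],s['force'].round(1),s['grip_width'])
Rt=Rq(s['ee_rot'])
w=cap('wrist','w13.png')
for q,z in(('screw_head',153.5),('shield_rib',140)):
  for a in ctrl.place_of('wrist',q)[:1]: p=atz(w,a['uv'],z);print(q,np.round(a['uv'],1),round(a['score'],2),p.round(1))
c=cap('scene','s13.png')
for q,z in(('screw_head',153.5),('shield_rib',140)):
  for a in ctrl.place_of('scene',q)[:1]: p=atz(c,a['uv'],z);print(q,np.round(a['uv'],1),round(a['score'],2),p.round(1))
E
```

```text
23.675 [540.61883992  42.76871272 234.34510109] [ 0.1  0.7 -1.2] 0.4009712614640895
screw_head [456.4 257.7] 0.8 [526.4 125.2 153.5]
shield_rib [317.6 250.8] 0.63 [540.2  42.4 140. ]
screw_head [347.  226.3] 0.62 [534.1 124.2 153.5]
shield_rib [300.2 232. ] 0.91 [547.2  40.2 140. ]
```

View pics/w13.png

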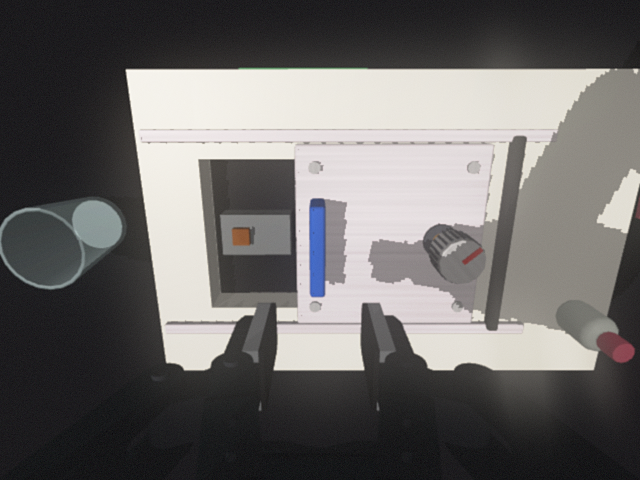

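View pics/s13.png

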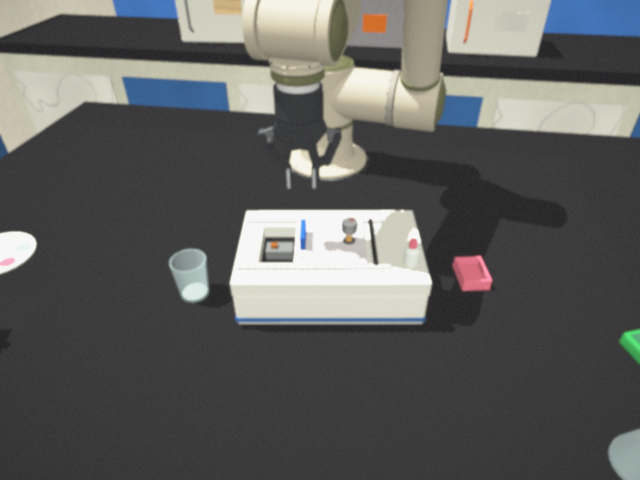

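The sample bay is open in the wrist view at about (255,235). The screw is up, the gripper is clear, and the beaker, mould and dropper are where they were. Handing in.

```bash
python3 - <<'E'
from h import *
print(ctrl.finish_job())
E
```

```text
the job is handed in; nothing more can be done
None
```

The sample bay is open: the screw is up by itself at the end of its thread, and the shield is at its stop. I handed the job in at about 24 s; it returned no verdict.

- **Lifting:** I pulled the screw up about 18 mm, until the upward load jumped from about 9 N to 13.7 N. It settled near 12 N, only 2–3 N above the spring, so the thread was loaded lightly.
- **Turning:** I wound it counter-clockwise, raising the hand about 2 mm per rad as it climbed. After about 2.4 rad of hand turn the screw stopped turning. The red line then slipped about 9° in the grip and the wrist torque rose, which I took as the end stop. The fingers slipped a little at that point, and the sideways force stayed under about 9 N throughout.
- **Letting go:** After release the pictures showed the screw still up.
- **Sliding:** I gripped the rib and slid the shield 69.8 mm along +y. The last 1 mm of commanded push moved nothing, and the force rose to about 11 N.

**Last checks:** The wrist camera placed the rib about 70 mm from where I first gripped it. The pictures showed the bay open and the beaker, mould and dropper where they had been, judged by eye. The gripper was about 85 mm above the rib, touching nothing.

**Disagreement:** The scene camera placed the rib and screw about 7 mm further in x than the wrist camera. It had read up to about 6 mm high in x for the rib at the start too, so I went by the wrist camera and the arm's own position.

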